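Clear the tester, then hold the probe on the ringed test pad

TASK

Lift the yellow cordless probe out of its stand and, with its brass tip, press the red button recessed in the tester right down. Then let the button come up and gently hold the tip on the brass pad with the white ring on the tilted circuit board: probe square to the board, spring tip pushed in about half way, and finish like that, still holding the probe there. Keep the gripper off the board and its holder, and leave the other things on the bench where they lie.

Things in the scene. Friction and masses are not known exactly. Their poses are not given: they have to be found in the camera images.
- probe: Loose cordless probe, 80 g, round, upright in its stand, tip 10 mm above the table. Origin: its relaxed tip, on the axis; z runs up the body. From there: brass spring tip 5 mm thick, 0 to 16 mm; black nose 15 mm thick to 55; collar 28 mm across, 55 to 61, by which it hangs; yellow grip 18 mm thick, 61 to 122 (top). Grip it near 95 mm; lift it over 60 mm to clear the stand.
- probe_tip (a point): The very end of the probe's brass tip (it moves with the spring). When relaxed it is the probe's origin.
- plunger (a joint): How far the brass tip is pushed into the probe: 0 relaxed to 0.010 m fully in. Spring: 2 N to start, 4 N half way, 6 N fully in; beyond that it is rigid.
- probe_stand: Fixed aluminium block 56 x 56 x 65 mm with an upright 19 mm through bore in the middle, where the probe stands. Origin: centre of its underside.
- tester: Fixed grey and orange tester box, 76 x 110 x 40 mm high, with a green screen and, in a 14 mm round hole in its flat top, the red button. Origin: centre of its underside.
- button_top (a point): Centre of the top face of the red button (12 mm across), lying 4 mm below the tester's top face when not pressed. It moves straight down with the button.
- clear_button (a joint): How far the red button is pressed: 0 out to 0.004 m right down. Spring: 1 N to start, 3 N right down (less than the probe's spring at half way); it springs back.
- board_holder: Fixed holder: blue base 100 x 205 x 12 mm and two posts 105 mm high; between them a green circuit board, 110 x 160 x 4 mm, tilts on a stiff level axle 95 mm above the table, along the holder's y. Tilt varies, 14 to 24 degrees, the board facing up and to the holder's -x side (the robot's); it stays put under light pushes. Parts on it stand up to 20 mm high. Origin: centre of the underside.
- test_pad (a point): Brass pad 12 mm across, 2 mm proud of the board, the only one with a white ring (23 mm across) around it; no part taller than 6 mm within 30 mm. The point is the centre of its top face; its z axis is the board's outward normal, square to the board.
- screwdriver: Bystander, to be left alone: red-handled screwdriver, 190 mm, lying in front of the robot.
- marker: Bystander, to be left alone: yellow marker pen, 130 mm long, 16 mm thick, lying in front of the robot.
- key_rack: Bystander, to be left alone: red block, 50 x 90 x 30 mm, with five upright dark hex keys up to 108 mm high, at the back.
- jar: Bystander, to be left alone: closed jar, 52 mm across, 55 mm high, at the back.
- capacitor: Bystander, to be left alone: black upright capacitor can, 25 mm across, 30 mm high.
- pry_bar: Bystander, to be left alone: flat steel pry bar, 160 x 18 x 4 mm, lying at the back right.

How it is judged:
On the way:
1. the red button is pressed right down with the tip of the held probe (value of joint clear_button above 0.003 m and distance between probe_tip and button_top below 0.007 m and contact force between the fingers and probe above 1 N), for 0.05 s.
At the end, for the whole second after the job is handed in: The fingers hold the probe, out of its stand; its tip stays on the ringed pad (within 5.5 mm of its centre) with 1.2 to 7 N and the spring tip pushed in 2 to 8.5 mm, the probe at rest and square to the board within 0.15 rad (8.6 degrees); the red button is up again (contact force between the fingers and probe above 1 N and distance between probe_tip and test_pad below 0.0055 m and angle between the z axis of probe and the z axis of test_pad, either way round below 0.15 rad and value of joint plunger between 0.002 and 0.0085 m and contact force between probe and board_holder between 1.2 and 7 N and contact force between probe and probe_stand below 0.1 N and value of joint clear_button below 0.001 m and linear speed of probe below 0.02 m/s); the arm keeps its last pose, push and grip.
It fails at once if the board or its holder is pushed hard with the probe (over 15 N) (contact force between probe and board_holder above 15 N).
It fails at once if the robot itself touches the board or its holder (contact force between any of the fingers, the arm and board_holder above 1 N).
It fails at once if the board is shifted or its tilt changed by more than 5 mm at the pad (distance of test_pad from where it was at the start of the episode above 0.005 m).
It fails at once if another thing on the bench is moved more than 20 mm (distance of any of screwdriver, marker, key_rack, jar, capacitor, pry_bar from where it was at the start of the episode above 0.02 m).
It also fails if it takes over 53 s, if anything falls off the work surface, if the arm or the gripper's body presses on something with over 40 N, if the wrist force passes 120 N, or if a joint passes its speed limit or range.

ROBOT

A 6-joint arm with a two-finger parallel gripper is mounted at the origin on the work surface. World frame = base frame: x ahead of the robot, y to its left, z up, the work surface at z = 0. Lengths are in m, angles in rad, forces in N, time in s.
With the tool pointing down it reaches from about 0.275 to 0.725 m from the base axis. Payload 5.6 kg.
Tool frame: the origin (TCP) lies at the very end of the fingers, on their centre line; the grasp point (between the pads) lies behind it (pinch_z is the z of the grasp point in the tool frame, in m); z points along the fingers, y is the line along which they close (so a half turn about z gives the same grasp; the last joint's range is limited). The gripper opens to 85 mm and grips with 20 to 120 N. Pads are 22 mm wide; open, the fingers measure 114 mm over their backs; the gripper's body (76 mm by 85 mm) begins 54 mm behind the grasp point. The pads swing forward as they close: fully open they stand 13 mm farther back than shut.
Start: joints at [-0.937, 0.255, 0.108, 0, -1.424, -0.285], TCP at [0.188, -0.517, 0.231] pointing down, gripper open.
Joint ranges: [-2.95, 2.95], [-1.21, 1.97], [-1.09, 1.5], [-2.87, 1.71], [-2.94, -0.07], [-3.05, 3.05]. Speed limits (rad/s): [2.57, 2.57, 3.14, 3.14, 3.14, 3.14].

INTERFACE

Orientations are given as a unit quaternion [x, y, z, w].
In Python, from cell import * gives the robot as it stands.
- The arm moves only by the shell command python3 -m handwheel 'ROWS' [FORCE]. ROWS is JSON, a list of rows, each a list of 3 entries, a list of its own where there are three numbers: the shift along the tool's x, y, z in m, then the turn, a rotation vector about the tool's x, y, z in degrees, then the gripper command: -1 is fully open, 1 is shut, values between are in proportion. In form: [[[tx, ty, tz], [rx, ry, rz], hand], ...]. A call has 1 to 12 rows; each row is the pose to reach, as a shift and turn from the pose commanded when the call began, along the tool's axes at that moment; what a row does not reach only later rows make up. A row lasts 1/8 s, in which the tool goes at most 62.5 mm and 10.7 degrees, less where a joint would pass 70% of its speed; a pose out of reach is approached as far as the arm can. A call with a gripper value outside its range is refused whole. The fingers move at their own pace and stop on an object; FORCE is the grip in N (left out, the last holds). Time passes only in rows, so rows that repeat a pose let the fingers close. It gives the time, the measured TCP pose, the force, the opening and the grip force at its end, in the units of the state.
- state(): the state, without advancing time (a new reading comes with each control period).
- camera(name): name is "scene" or "top" or "wrist"; returns the picture (420x560x3 uint8, red, green, blue); there is no depth.
- get_calibration(name): a dict with "fx", "fy", "cx", "cy" (pixels), "R" (3x3) and "t" (3): a world point X has camera coordinates R X + t; the wrist camera has in their place "tool_from_camera" (4x4, takes a point from camera to tool coordinates, whose origin is the TCP and whose axes are the flange's). Camera axes: x right, y down, z forward; pixel columns grow to the right and rows downward; lengths in m; the calibration is good to about 2 mm. A picture is of the moment at which its call begins: read the wrist's pose just before it. get_calibration takes no time and is no camera call.
- hand_in(): hands the job in; it is judged then, once.
The state is a dict: "clock": time; "joint_pos": joint angles; "qd": joint speeds; "effort": joint torques, N m; "ee_pos": TCP position; "tcp_rot": TCP orientation; "wrist_force": force on the tool from outside, world axes, zero at the start; "torque": the same for the moment, N m; "gripper_width": finger opening in m; "grasp_force": force on a finger pad.
Only numpy, scipy, OpenCV 4.12 (cv2) and the standard library are available. Lean on these libraries where they do the work, as an engineer would, in place of code of your own. Each camera call takes 0.05 s, during which the arm holds its last target. There are 200 camera calls.

## Working session

There is one attempt and no reset: what is moved stays moved. The work goes in short steps, Python scripts to look and compute and a shell command to move; the robot and the scene stay as the last step left them, time stands still between calls to the robot, and variables do not carry over. Pictures are saved under pics/ and viewed, at most 10 in all, crops included, and the job is handed in when it is done.

```bash
mkdir -p pics; ls; python3 - <<'E'
from cell import *
import cv2
print(state())
for n in ("scene","top","wrist"):
    c=get_calibration(n); print(n,c)
a=camera("scene");b=camera("top")
cv2.imwrite("pics/scene0.png",a[:,:,::-1]);cv2.imwrite("pics/top0.png",b[:,:,::-1])
E
```

```text
pics
{'clock': 0.0, 'joint_pos': array([-9.37394657e-01,  2.55711281e-01,  1.06980316e-01, -4.98166407e-04,
       -1.42388239e+00, -2.84584288e-01]), 'qd': array([-0.00020013,  0.00142101,  0.00038466, -0.00088856,  0.00081481,
        0.00041923]), 'effort': array([-3.59055446e-05, -3.86627126e+01,  2.37945575e+01,  5.36507472e+00,
       -5.91567179e-03,  3.61455164e-06]), 'ee_pos': array([ 0.18786226, -0.5163832 ,  0.23040146]), 'tcp_rot': array([-1.73489623e-01,  9.84835248e-01,  9.23631788e-04, -1.81644584e-04]), 'wrist_force': array([ 0.0107434 , -0.19889912,  0.0029279 ]), 'torque': array([0.01735899, 0.00028553, 0.00786939]), 'grasp_force': 0.0, 'gripper_width': 0.0852245643005118}
scene {'fx': 388.01176504879714, 'fy': 388.01176504879714, 'cx': 287.35713167475245, 'cy': 206.2824093730035, 'R': array([[-0.31003443,  0.95045813,  0.02253879],
       [ 0.52568001,  0.19113103, -0.82893272],
       [-0.79217371, -0.24514949, -0.55889404]]), 't': array([ 0.20107916, -0.20606294,  1.34236473])}
top {'fx': 485.46373728212706, 'fy': 485.46373728212706, 'cx': 287.7296336699703, 'cy': 208.70831499432649, 'R': array([[ 0.02916723, -0.99956539, -0.00427869],
       [-0.99058104, -0.02833163, -0.13396465],
       [ 0.13378521,  0.00814577, -0.99097687]]), 't': array([-0.03009964,  0.55311505,  0.99710188])}
wrist {'fx': 375.29805312372207, 'fy': 375.29805312372207, 'cx': 280.44093463624716, 'cy': 205.47015570276466, 'tool_from_camera': array([[-7.72515276e-04, -9.60779559e-01, -2.77312174e-01,
         7.09126872e-02],
       [ 9.99999389e-01, -5.22924834e-04, -9.73990103e-04,
         7.98365984e-04],
       [ 7.90776359e-04, -2.77312757e-01,  9.60779376e-01,
        -1.42720821e-01],
       [ 0.00000000e+00,  0.00000000e+00,  0.00000000e+00,
         1.00000000e+00]])}
```

View pics/scene0.png

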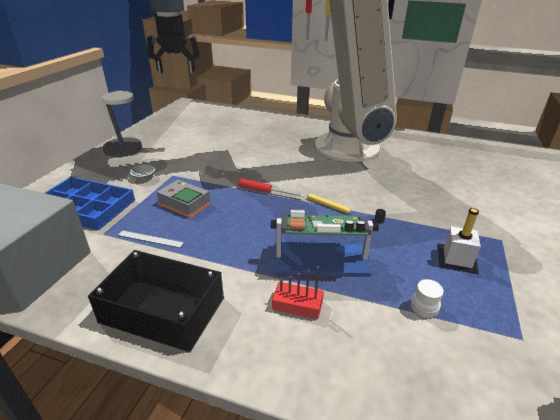

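View pics/top0.png

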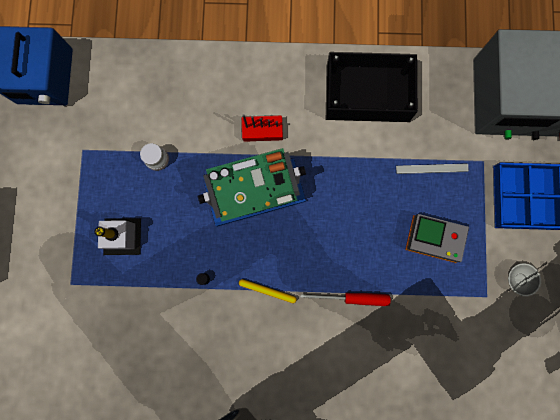

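```bash
python3 -c "
import cell;print([n for n in dir(cell) if n[0]!='_']);print(getattr(cell,'pinch_z',None))"
```

```text
['IKError', 'camera', 'get_calibration', 'hand_in', 'pinch_z', 'state']
-0.0187
```

Scene: probe top near (473,212), stand (461,247), tester (183,197), board around (322,228). Top: probe top (102,231), stand (115,235), ringed pad (240,197), red button (454,236), capacitor (204,278), jar (152,155).

```bash
cat > h.py <<'E'
from cell import *
import numpy as np, cv2
from scipy.spatial.transform import Rotation as Ro
def tool():
    s=state(); T=np.eye(4); T[:3,:3]=Ro.from_quat(s["tcp_rot"]).as_matrix(); T[:3,3]=s["ee_pos"]; return T
def ray(name,uv,T=None):
    c=get_calibration(name); d=np.array([(uv[0]-c["cx"])/c["fx"],(uv[1]-c["cy"])/c["fy"],1])
    if name=="wrist":
        M=T@c["tool_from_camera"]; o=M[:3,3]; d=M[:3,:3]@d
    else:
        o=-c["R"].T@c["t"]; d=c["R"].T@d
    return o,d/np.linalg.norm(d)
def plane(r,z): return r[0]+r[1]*(z-r[0][2])/r[1][2]
def tri(rs):
    A=sum(np.eye(3)-np.outer(d,d) for o,d in rs); b=sum((np.eye(3)-np.outer(d,d))@o for o,d in rs)
    X=np.linalg.solve(A,b); return X,[np.linalg.norm((np.eye(3)-np.outer(d,d))@(X-o))*1e3 for o,d in rs]
def mask(img,lo,hi,box=None):
    m=cv2.inRange(cv2.cvtColor(img,cv2.COLOR_RGB2HSV),np.array(lo),np.array(hi))
    if box is not None:
        k=np.zeros_like(m); x0,y0,x1,y1=box; k[y0:y1,x0:x1]=1; m=m*k
    return m
def blobs(m,amin=5):
    n,_,st,ce=cv2.connectedComponentsWithStats(m); return [(tuple(map(int,st[i])),ce[i].round(1)) for i in range(1,n) if st[i][4]>=amin]
def proj(name,X,T=None):
    c=get_calibration(name)
    if name=="wrist": p=np.linalg.inv(T@c["tool_from_camera"])@np.append(X,1)
    else: p=c["R"]@X+c["t"]
    return np.array([c["fx"]*p[0]/p[2]+c["cx"],c["fy"]*p[1]/p[2]+c["cy"]])
def delta(X,R=None,T=None):
    "shift (mm) and rotvec (deg) in tool axes from current pose to TCP X, orientation R"
    T=tool() if T is None else T; s=T[:3,:3].T@(X-T[:3,3])*1e3
    r=Ro.from_matrix(T[:3,:3].T@R).as_rotvec(degrees=True) if R is not None else None
    print("shift mm",s.round(1),"turn",None if r is None else r.round(2))
E
python3 - <<'E'
from h import *
np.set_printoptions(precision=4,suppress=True)
a=cv2.imread("pics/scene0.png")[:,:,::-1].copy();b=cv2.imread("pics/top0.png")[:,:,::-1].copy()
ys=blobs(mask(a,(18,100,60),(35,255,255),(455,195,490,250)));yt=blobs(mask(b,(18,100,60),(35,255,255),(80,210,140,260)))
print("yellow",ys,yt)
print("stand",blobs(mask(a,(0,0,120),(180,60,255),(435,215,490,275)),30),blobs(mask(b,(0,0,120),(180,60,255),(85,205,150,260)),30))
rb=blobs(mask(b,(0,120,80),(8,255,255),(440,225,470,250)))+blobs(mask(b,(172,120,80),(180,255,255),(440,225,470,250)));print("button",rb)
for q in rb: print(plane(ray("top",q[1]),.036))
print("probe top",plane(ray("top",(101.5,231.5)),.132), "tri",tri([ray("top",(101.5,231.5)),ray("scene",(473.5,211))]))
print("pad z .09",plane(ray("top",(240,197.5)),.09))
print("cap",plane(ray("top",(204,278)),.03))
cv2.imwrite("pics/c.png",cv2.cvtColor(np.hstack([cv2.resize(b[205:260,80:150],(420,330)),cv2.resize(a[200:275,440:500],(264,330))]),cv2.COLOR_RGB2BGR))
E
```

```text
yellow [((470, 208, 8, 5, 29), array([473.5, 210.1])), ((462, 213, 15, 23, 197), array([468.7, 224.2]))] [((95, 228, 9, 7, 42), array([ 99., 231.])), ((102, 233, 12, 5, 28), array([108. , 235.4]))]
stand [((435, 215, 55, 52, 1418), array([463.3, 234.6]))] [((99, 221, 27, 7, 148), array([110.5, 223.5])), ((98, 232, 28, 16, 286), array([111.8, 241.8]))]
button [((451, 233, 6, 6, 29), array([453.7, 235.4]))]
[ 0.507  -0.3665  0.036 ]
probe top [0.4865 0.342  0.132 ] tri (array([0.4868, 0.3459, 0.1278]), [np.float64(2.053793687638737), np.float64(2.053793687638707)])
pad z .09 [0.5668 0.0829 0.09  ]
cap [0.4025 0.1579 0.03  ]
```

View pics/c.png

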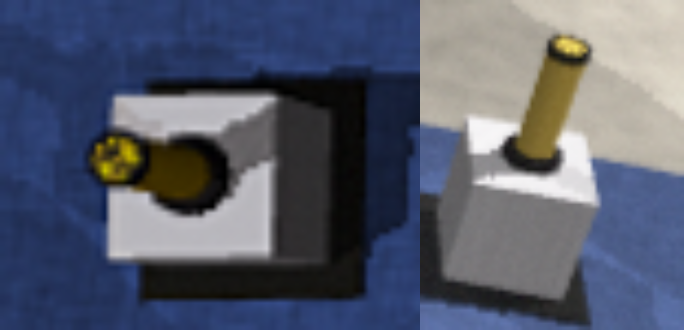

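```bash
python3 - <<'E'
from h import *
np.set_printoptions(precision=4,suppress=True)
print("top",tri([ray("top",(99.8,231.5)),ray("scene",(474.1,210.7))]))
print("collar",tri([ray("top",(111.3,234.2)),ray("scene",(465.7,234.5))]))
T=tool(); print(T[:3,:3])
delta(np.array([.487,.344,.24]))
E
```

```text
top (array([0.4866, 0.3477, 0.129 ]), [np.float64(1.1151896611056245), np.float64(1.1151896611057033)])
collar (array([0.4865, 0.3479, 0.0668]), [np.float64(0.9412372491328521), np.float64(0.9412372491329767)])
[[-0.9398 -0.3417 -0.0007]
 [-0.3417  0.9398  0.0015]
 [ 0.0001  0.0017 -1.    ]]
shift mm [-575.2  706.5   -8.4] turn None
```

```bash
R='[[-0.573,0.708,-0.008],[0,0,0],-1]'; python3 -m handwheel '[[[-0.575,0.709,-0.008],[0,0,0],-1],[[-0.575,0.709,-0.008],[0,0,0],-1],[[-0.575,0.709,-0.008],[0,0,0],-1],[[-0.575,0.709,-0.008],[0,0,0],-1],[[-0.575,0.709,-0.008],[0,0,0],-1],[[-0.575,0.709,-0.008],[0,0,0],-1],[[-0.575,0.709,-0.008],[0,0,0],-1],[[-0.575,0.709,-0.008],[0,0,0],-1],[[-0.575,0.709,-0.008],[0,0,0],-1],[[-0.575,0.709,-0.008],[0,0,0],-1],[[-0.575,0.709,-0.008],[0,0,0],-1],[[-0.575,0.709,-0.008],[0,0,0],-1]]'
python3 - <<'E'
from h import *
delta(np.array([.487,.348,.24]))
E
```

```text
clock: 1.6
ee_pos: [0.4329, 0.1941, 0.2377]
tcp_rot: [-0.174, 0.985, -0.0, -0.0]
wrist_force: [1.8, -0.6, 0.7]
gripper_width: 0.0854
grasp_force: 0.0
shift mm [-103.5  126.1   -2.3] turn None
```

```bash
python3 -m handwheel '[[[-0.104,0.126,-0.002],[0,0,0],-1],[[-0.104,0.126,-0.002],[0,0,0],-1],[[-0.104,0.126,-0.002],[0,0,0],-1],[[-0.104,0.126,-0.002],[0,0,0],-1],[[-0.104,0.126,-0.002],[0,0,0],-1],[[-0.104,0.126,-0.002],[0,0,0],-1]]'
python3 - <<'E'
from h import *
np.set_printoptions(precision=4,suppress=True)
T=tool();w=camera("wrist");cv2.imwrite("pics/w1.png",w[:,:,::-1]);np.save("T1.npy",T);print(T)
delta(np.array([.4866,.348,.24]))
print(proj("wrist",np.array([.4866,.3478,.132]),T))
E
```

```text
clock: 2.35
ee_pos: [0.4874, 0.3451, 0.2404]
tcp_rot: [-0.173, 0.985, 0.0, 0.0]
wrist_force: [0.3, -0.3, 0.2]
gripper_width: 0.0853
grasp_force: 0.0
[[-0.94   -0.3411  0.0004  0.4874]
 [-0.3411  0.94    0.0004  0.3451]
 [-0.0005  0.0003 -1.      0.2404]
 [ 0.      0.      0.      1.    ]]
shift mm [-0.2  3.   0.5] turn None
[283.7394 203.4344]
```

View pics/w1.png

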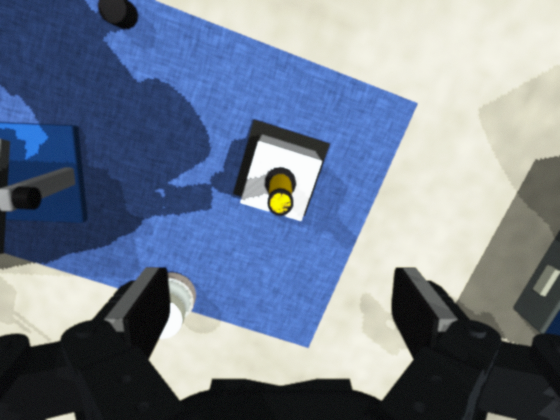

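Wrist view: probe top at (280,202), within 1–2 mm of the estimate. Descend and grip.

```bash
python3 -m handwheel '[[[0,0.001,0.05],[0,0,0],-1],[[0,0.001,0.09],[0,0,0],-1],[[0,0.001,0.12],[0,0,0],-1],[[0,0.001,0.14],[0,0,0],-1],[[0,0.001,0.154],[0,0,0],-1],[[0,0.001,0.154],[0,0,0],-1],[[0,0.001,0.154],[0,0,0],1],[[0,0.001,0.154],[0,0,0],1],[[0,0.001,0.154],[0,0,0],1],[[0,0.001,0.154],[0,0,0],1],[[0,0.001,0.154],[0,0,0],1],[[0,0.001,0.154],[0,0,0],1]]' 60
```

```text
clock: 3.9
ee_pos: [0.4873, 0.3469, 0.0861]
tcp_rot: [-0.174, 0.985, 0.0, 0.0]
wrist_force: [0.3, -0.1, 1.5]
gripper_width: 0.0166
grasp_force: 58.4
```

```bash
python3 -m handwheel '[[[0,0,-0.02],[0,0,0],1],[[0,0,-0.05],[0,0,0],1],[[0,0,-0.09],[0,0,0],1],[[0,0,-0.13],[0,0,0],1],[[0,0,-0.16],[0,0,0],1],[[0,0,-0.164],[0,0,0],1],[[0,0,-0.164],[0,0,0],1],[[0,0,-0.164],[0,0,0],1]]'
python3 - <<'E'
from h import *
np.set_printoptions(precision=4,suppress=True)
T=tool();w=camera("wrist");a=camera("scene");b=camera("top");np.save("T2.npy",T)
tip=(T@[0,0,.0763,1])[:3]; pw=proj("wrist",tip,T);ps=proj("scene",tip);pt=proj("top",tip);print(tip,pw,ps,pt)
def crop(im,p,r): 
    x,y=map(int,np.clip(p,r,[559-r,419-r])); print(x-r,y-r); return cv2.resize(im[y-r:y+r,x-r:x+r],(390,390),interpolation=cv2.INTER_CUBIC)
cv2.imwrite("pics/w2.png",np.hstack([crop(w,pw,65),crop(a,ps,45)])[:,:,::-1])
# aim: tip over button
B=np.array([.507,-.3665,.036])
delta(B+[0,0,.0763+.16])
E
```

```text
clock: 4.9
ee_pos: [0.4866, 0.3466, 0.2482]
tcp_rot: [-0.174, 0.985, -0.001, -0.001]
wrist_force: [0.4, -0.9, -0.6]
gripper_width: 0.0166
grasp_force: 58.5
[0.4865 0.3464 0.1719] [279.5108 217.5314] [479.0631 192.9709] [ 90.7969 229.5343]
214 152
434 147
shift mm [ 224.9 -677.1  -22.6] turn None
```

View pics/w2.png

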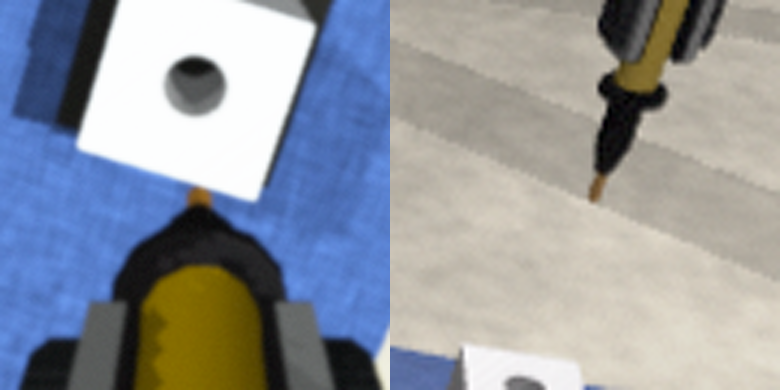

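```bash
python3 -m handwheel '[[[0.225,-0.677,0],[0,0,0],1],[[0.225,-0.677,0],[0,0,0],1],[[0.225,-0.677,0],[0,0,0],1],[[0.225,-0.677,0],[0,0,0],1],[[0.225,-0.677,0],[0,0,0],1],[[0.225,-0.677,0],[0,0,0],1],[[0.225,-0.677,0],[0,0,0],1],[[0.225,-0.677,0],[0,0,0],1],[[0.225,-0.677,0],[0,0,0],1],[[0.225,-0.677,0],[0,0,0],1],[[0.225,-0.677,0],[0,0,0],1],[[0.225,-0.677,0],[0,0,0],1]]'
python3 - <<'E'
from h import *
np.set_printoptions(precision=4,suppress=True)
T=np.load("T2.npy")
X,e=tri([ray("wrist",(280.7,214.9),T),ray("scene",(481.1,193.2))]);print("tip in tool",(np.linalg.inv(T)@np.append(X,1))[:3],e)
delta(np.array([.507,-.3665,.036+.0763+.13]))
E
```

```text
clock: 6.55
ee_pos: [0.5062, -0.3693, 0.2484]
tcp_rot: [-0.172, 0.985, 0.0, -0.001]
wrist_force: [0.3, 0.5, -1.1]
gripper_width: 0.0168
grasp_force: 58.8
tip in tool [0.0005 0.0024 0.0769] [np.float64(1.9232355111283224), np.float64(1.9232355111284596)]
shift mm [-1.7  2.4  6.1] turn None
```

```bash
cat >> h.py <<'E'
def red(w):
    m=mask(w,(0,130,80),(8,255,255))|mask(w,(172,130,80),(180,255,255)); return blobs(m,40)
def tiptool(uv,z=.0763):
    o,d=ray("wrist",uv,np.eye(4)); return o+d*(z-o[2])/d[2]
E
python3 -m handwheel '[[[-0.002,0.002,0.03],[0,0,0],1],[[-0.002,0.002,0.06],[0,0,0],1],[[-0.002,0.002,0.08],[0,0,0],1],[[-0.002,0.002,0.08],[0,0,0],1],[[-0.002,0.002,0.08],[0,0,0],1]]'
python3 - <<'E'
from h import *
np.set_printoptions(precision=4,suppress=True)
T=tool();w=camera("wrist");a=camera("scene");np.save("T3.npy",T);cv2.imwrite("pics/w3f.png",w[:,:,::-1]);cv2.imwrite("pics/s3f.png",a[:,:,::-1])
print("tiptool by wrist",tiptool((280.7,214.9)))
for q in red(w): print(q,plane(ray("wrist",q[1],T),.036))
tip=(T@[0,0,.0763,1])[:3];ps=proj("scene",tip);print(tip,ps)
c=w[130:280,180:380];x,y=map(int,ps);x0,y0=x-50,y-70
cv2.imwrite("pics/w3.png",np.hstack([cv2.resize(c,(480,360)),cv2.resize(a[y0:y0+112,x0:x0+100],(320,360))])[:,:,::-1]);print(x0,y0)
E
```

```text
clock: 7.18
ee_pos: [0.5087, -0.364, 0.1709]
tcp_rot: [-0.174, 0.985, -0.001, 0.0]
wrist_force: [-0.4, 0.0, -0.0]
gripper_width: 0.0169
grasp_force: 58.9
tiptool by wrist [0.0017 0.0007 0.0763]
((493, 58, 67, 58, 2502), array([529. ,  83.8])) [ 0.3739 -0.2267  0.036 ]
((267, 181, 17, 17, 224), array([275.2, 189.1])) [ 0.5065 -0.3687  0.036 ]
[ 0.5088 -0.3641  0.0946] [167.8115 171.8529]
117 101
```

View pics/w3.png

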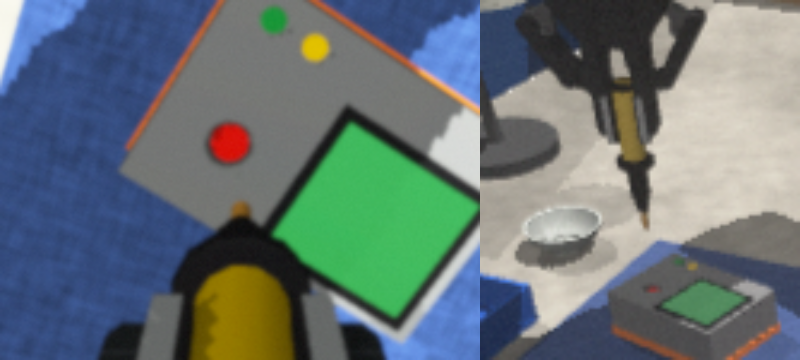

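Wrist: red button centre (275,189), tip end (280,215). Shift and get close, then recheck.

```bash

python3 -m handwheel '[[[0.002,-0.0035,0.015],[0,0,0],1],[[0.002,-0.0035,0.03],[0,0,0],1],[[0.002,-0.0035,0.042],[0,0,0],1],[[0.002,-0.0035,0.042],[0,0,0],1],[[0.002,-0.0035,0.042],[0,0,0],1]]'
python3 - <<'E'
from h import *
np.set_printoptions(precision=4,suppress=True)
T=tool();w=camera("wrist");a=camera("scene")
for q in red(w): X=plane(ray("wrist",q[1],T),.036);print(q,X,(np.linalg.inv(T)@np.append(X,1))[:3],"tip",tiptool((280.2,214.7)))
tip=(T@[0,0,.0763,1])[:3];ps=proj("scene",tip);print(tip,ps)
x0,y0=int(ps[0])-40,int(ps[1])-45
cv2.imwrite("pics/w4.png",np.hstack([cv2.resize(w[150:250,220:340],(432,360)),cv2.resize(a[y0:y0+90,x0:x0+80],(320,360))])[:,:,::-1]);print(x0,y0)
E
```

```text
clock: 7.9
ee_pos: [0.5079, -0.3678, 0.1282]
tcp_rot: [-0.174, 0.985, -0.0, 0.0]
wrist_force: [0.5, 0.7, -1.9]
gripper_width: 0.0167
grasp_force: 58.9
((531, 55, 29, 47, 969), array([547.6,  77.4])) [ 0.3765 -0.2466  0.036 ] [0.082  0.1589 0.0921] tip [0.0018 0.0004 0.0763]
((270, 199, 20, 18, 275), array([279.2, 207.3])) [ 0.5062 -0.3688  0.036 ] [ 0.0019 -0.0003  0.0922] tip [0.0018 0.0004 0.0763]
[ 0.5079 -0.3679  0.0519] [169.2118 185.9762]
129 140
```

View pics/w4.png

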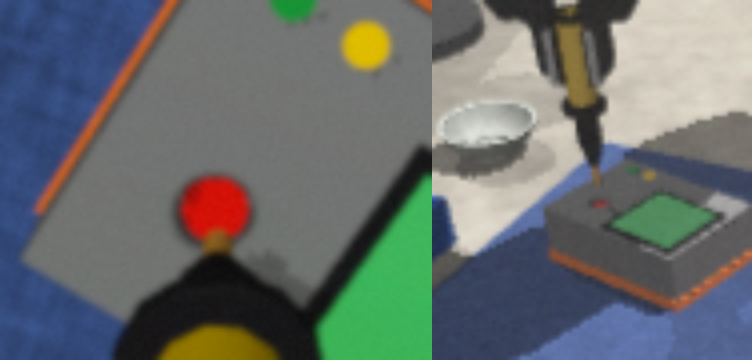

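Tip sits over the button (centre (279.7,209), tip (280,215) 16 mm above it). Press.

```bash

python3 -m handwheel '[[[-0.0005,0,0.008],[0,0,0],1],[[-0.0005,0,0.013],[0,0,0],1],[[-0.0005,0,0.017],[0,0,0],1],[[-0.0005,0,0.02],[0,0,0],1],[[-0.0005,0,0.022],[0,0,0],1],[[-0.0005,0,0.024],[0,0,0],1],[[-0.0005,0,0.024],[0,0,0],1],[[-0.0005,0,0.024],[0,0,0],1]]'
```

```text
clock: 9.0
ee_pos: [0.5081, -0.3675, 0.1041]
tcp_rot: [-0.174, 0.985, -0.0, 0.0]
wrist_force: [-1.2, 1.9, 3.2]
gripper_width: 0.0163
grasp_force: 59.2
```

```bash

python3 -m handwheel '[[[0,0,0.001],[0,0,0],1],[[0,0,0.002],[0,0,0],1],[[0,0,0.002],[0,0,0],1],[[0,0,0.002],[0,0,0],1]]'; python3 - <<'E'
from h import *
T=tool();w=camera("wrist");a=camera("scene");print(state()["wrist_force"],red(w))
tip=(T@[0,0,.0763,1])[:3];ps=proj("scene",tip);x0,y0=int(ps[0])-40,int(ps[1])-45
cv2.imwrite("pics/w5.png",np.hstack([cv2.resize(w[150:250,220:340],(432,360)),cv2.resize(a[y0:y0+90,x0:x0+80],(320,360))])[:,:,::-1])
E
```

```text
clock: 9.5
ee_pos: [0.5081, -0.3675, 0.1019]
tcp_rot: [-0.174, 0.985, -0.0, 0.0]
wrist_force: [-0.8, 2.3, 3.3]
gripper_width: 0.0171
grasp_force: 59.3
[-0.77132118  2.22704342  3.49577641] [((269, 210, 21, 15, 191), array([278.3, 216.2]))]
```

View pics/w5.png

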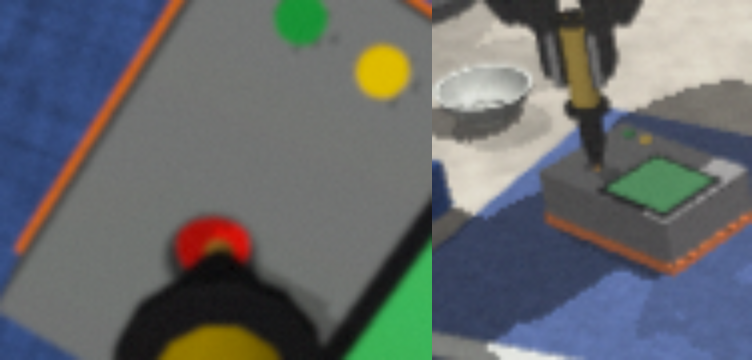

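```bash

python3 -m handwheel '[[[0,0,-0.015],[0,0,0],1],[[0,0,-0.04],[0,0,0],1],[[0,0,-0.09],[0,0,0],1],[[0,0,-0.14],[0,0,0],1],[[0,0,-0.17],[0,0,0],1],[[0,0,-0.17],[0,0,0],1],[[0,0,-0.17],[0,0,0],1]]'; python3 - <<'E'
from h import *
T=tool();print(state()["wrist_force"])
delta(np.array([.60,.02,.272]))
delta(np.array([.60,.12,.272]))
E
```

```text
clock: 10.48
ee_pos: [0.508, -0.3672, 0.2711]
tcp_rot: [-0.173, 0.985, 0.001, -0.0]
wrist_force: [-0.6, 0.6, -0.8]
gripper_width: 0.0169
grasp_force: 59.0
[-0.61104626  0.60563886 -0.81417789]
shift mm [-218.8  332.4   -0.6] turn None
shift mm [-253.   426.4   -0.5] turn None
```

```bash

python3 -m handwheel '[[[-0.219,0.332,0],[0,0,0],1],[[-0.219,0.332,0],[0,0,0],1],[[-0.219,0.332,0],[0,0,0],1],[[-0.219,0.332,0],[0,0,0],1],[[-0.219,0.332,0],[0,0,0],1],[[-0.219,0.332,0],[0,0,0],1],[[-0.219,0.332,0],[0,0,0],1],[[-0.219,0.332,0],[0,0,0],1],[[-0.219,0.332,0],[0,0,0],1],[[-0.219,0.332,0],[0,0,0],1]]'; python3 - <<'E'
from h import *
np.save("Ta.npy",tool());cv2.imwrite("pics/va.png",camera("wrist")[:,:,::-1])
E
python3 -m handwheel '[[[-0.034,0.094,0],[0,0,0],1],[[-0.034,0.094,0],[0,0,0],1],[[-0.034,0.094,0],[0,0,0],1],[[-0.034,0.094,0],[0,0,0],1],[[-0.034,0.094,0],[0,0,0],1]]'; python3 - <<'E'
from h import *
np.save("Tb.npy",tool());cv2.imwrite("pics/vb.png",camera("wrist")[:,:,::-1])
a=cv2.imread("pics/va.png");b=cv2.imread("pics/vb.png")
cv2.imwrite("pics/vab.png",np.vstack([a[:300],b[:300]]))
E
```

```text
clock: 11.72
ee_pos: [0.6002, 0.018, 0.2719]
tcp_rot: [-0.173, 0.985, -0.0, -0.0]
wrist_force: [-0.5, -0.6, -0.1]
gripper_width: 0.0168
grasp_force: 59.1
clock: 12.4
ee_pos: [0.6004, 0.1181, 0.2721]
tcp_rot: [-0.173, 0.985, -0.0, 0.0]
wrist_force: [0.4, -0.3, -0.8]
gripper_width: 0.0165
grasp_force: 59.1
```

View pics/vab.png

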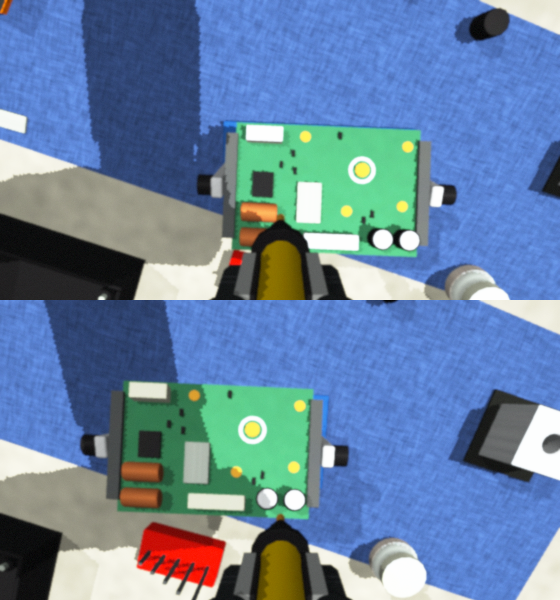

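Ringed pad at (362,170) in view A and (253,130) in view B; other gold dots and the board corners serve for the plane fit.

```bash
cat > pl.py <<'E'
from h import *
np.set_printoptions(precision=4,suppress=True)
A=cv2.imread("pics/va.png")[:,:,::-1].copy();B=cv2.imread("pics/vb.png")[:,:,::-1].copy();Ta,Tb=np.load("Ta.npy"),np.load("Tb.npy")
def dot(im,p):
    h=cv2.cvtColor(im,cv2.COLOR_RGB2HSV); x,y=p; m=cv2.inRange(h,(10,90,60),(34,255,255)); k=np.zeros_like(m); cv2.circle(k,p,10,255,-1)
    bl=blobs(m&k,15); return max(bl,key=lambda q:q[0][4])[1] if bl else None
P=[]
for pa,pb in [((362,170),(253,130)),((306,136),(194,95)),((408,147),(300,106)),((347,211),(237,171)),((402,207),(294,167))]:
    a,b=dot(A,pa),dot(B,pb); X,e=tri([ray("wrist",a,Ta),ray("wrist",b,Tb)]); P.append(X); print(a,b,X,np.round(e,1))
for n,a,b in [("TL",(237,122),(124,80)),("TR",(420.5,130.5),(314,90)),("BR",(417,257),(308,218))]:
    X,e=tri([ray("wrist",a,Ta),ray("wrist",b,Tb)]); P.append(X); print(n,X,np.round(e,1))
P=np.array(P); y=P[6]-P[5]; print("edge",y, "len",np.linalg.norm(y)); y[2]=0; y/=np.linalg.norm(y); print("yaw",np.degrees(np.arctan2(-y[0],y[1])))
xh=np.cross(y,[0,0,1]); u=P@xh
s,c=np.polyfit(u,P[:,2],1); print("tilt",np.degrees(np.arctan(s)),"res mm",(P[:,2]-s*u-c)*1e3)
sp,_=np.polyfit(u[:5],P[:5,2],1);print("pads only",np.degrees(np.arctan(sp)),"BR-TR slope",P[7]-P[6],np.linalg.norm(P[7]-P[6]))
E
python3 pl.py
```

```text
[361.7 169.6] [251.9 129.1] [0.566  0.0807 0.0948] [0.1 0.1]
[305.  136.2] [193.9  95. ] [0.5567 0.0254 0.0857] [0. 0.]
[407.3 146.4] [299.3 105.6] [0.5346 0.1117 0.0877] [0. 0.]
[346.1 210.8] [235.9 171.8] [0.6029 0.0797 0.1043] [0. 0.]
[401.8 206.1] [293.3 166.9] [0.5829 0.1238 0.1029] [0. 0.]
TL [ 0.5654 -0.034   0.0824] [0.2 0.2]
TR [0.5182 0.1194 0.0801] [0.1 0.1]
BR [0.6169 0.1488 0.1183] [0.4 0.4]
edge [-0.0472  0.1534 -0.0023] len 0.16050008962338685
yaw 17.092219803409954
tilt 18.97989853517901 res mm [ 1.0258  0.6027  1.0793 -1.5242 -0.7166  0.4426 -1.8387  0.929 ]
pads only 17.060173561801218 BR-TR slope [0.0986 0.0294 0.0382] 0.10977802215793506
```

```bash
cat > tgt.py <<'E'
from h import *
import sys
np.set_printoptions(precision=4,suppress=True)
pad=np.array([.566,.0807,.0950]); t=np.radians(19); xh=np.array([.956,.294,0]); n=-xh*np.sin(t)+np.array([0,0,np.cos(t)])
T=tool(); z=-n; y=T[:3,1]-z*(T[:3,1]@z); y/=np.linalg.norm(y); R=np.c_[np.cross(y,z),y,z]
def go(h,tip=np.array([.0017,.0004,.0763])): delta(pad+n*h-R@tip,R,T)
E
python3 - <<'E'
from tgt import *
go(.04)
E
```

```text
shift mm [ 81.3 -22.   66.5] turn [  0.9  -18.97   0.15]
```

```bash

python3 -m handwheel '[[[0.03,-0.01,0],[0.4,-8,0],1],[[0.05,-0.02,0],[0.9,-16,0],1],[[0.081,-0.022,0.03],[0.9,-19,0],1],[[0.081,-0.022,0.05],[0.9,-19,0],1],[[0.081,-0.022,0.066],[0.9,-19,0],1],[[0.081,-0.022,0.066],[0.9,-19,0],1],[[0.081,-0.022,0.066],[0.9,-19,0],1],[[0.081,-0.022,0.066],[0.9,-19,0],1]]'; python3 - <<'E'
from tgt import *
go(.04)
w=camera("wrist");a=camera("scene");cv2.imwrite("pics/w6f.png",w[:,:,::-1]);np.save("T6.npy",T)
print("pred pad",proj("wrist",pad,T))
tip=(T@[0,0,.0763,1])[:3];ps=proj("scene",tip);x0,y0=int(ps[0])-55,int(ps[1])-50;print(ps,x0,y0)
cv2.imwrite("pics/w6.png",np.hstack([cv2.resize(w[130:250,210:350],(420,360)),cv2.resize(a[y0:y0+110,x0:x0+110],(360,360))])[:,:,::-1])
E
```

```text
clock: 13.45
ee_pos: [0.5323, 0.071, 0.2068]
tcp_rot: [-0.171, 0.971, 0.021, 0.165]
wrist_force: [-0.2, -0.2, -0.9]
gripper_width: 0.0169
grasp_force: 58.9
shift mm [ 1.6 -0.9  0.9] turn [ 0.05  0.11 -0.  ]
pred pad [278.8708 195.1566]
[338.43   201.2733] 283 151
```

View pics/w6.png

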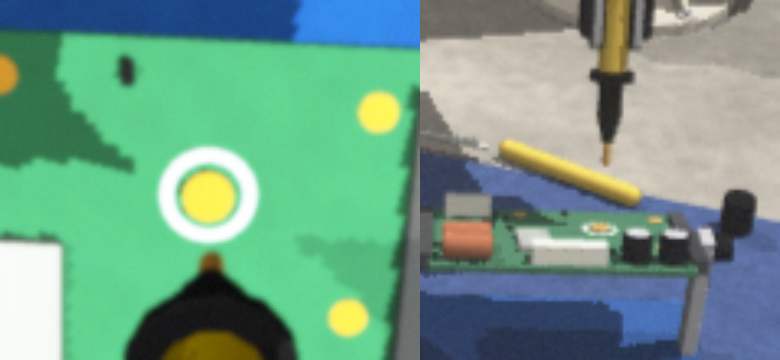

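Pad at (279.3,195.3) matches the prediction, with the tip at (280,215.3). The ring's shape also agrees with a square approach. Closing in.

```bash

python3 -m handwheel '[[[0.0015,-0.001,0.01],[0,0,0],1],[[0.0015,-0.001,0.02],[0,0,0],1],[[0.0015,-0.001,0.028],[0,0,0],1],[[0.0015,-0.001,0.031],[0,0,0],1],[[0.0015,-0.001,0.031],[0,0,0],1],[[0.0015,-0.001,0.031],[0,0,0],1]]'; python3 - <<'E'
from tgt import *
go(.010); print(state()["wrist_force"])
w=camera("wrist"); cv2.imwrite("pics/w7.png",w[:,:,::-1])
print("pred pad",proj("wrist",pad,T),"tip pred",proj("wrist",(T@[.0017,.0004,.0763,1])[:3],T))
m=cv2.inRange(cv2.cvtColor(w,cv2.COLOR_RGB2HSV),(0,0,190),(180,50,255)); k=np.zeros_like(m); cv2.circle(k,(279,209),24,255,-1); m&=k
p=cv2.findNonZero(m); print("ring",cv2.boundingRect(p),cv2.fitEllipse(cv2.convexHull(p)))
print("gold",blobs(mask(w,(10,90,60),(34,255,255),(262,190,300,225)),10))
E
```

```text
clock: 14.3
ee_pos: [0.5405, 0.0726, 0.1764]
tcp_rot: [-0.171, 0.971, 0.021, 0.164]
wrist_force: [0.4, -0.3, -1.0]
gripper_width: 0.0163
grasp_force: 58.9
shift mm [-0.5 -0.1 -0.6] turn [ 0.06  0.06 -0.  ]
[ 0.3698 -0.2784 -1.0327]
pred pad [279.9439 210.8559] tip pred [280.2065 214.7033]
ring (262, 193, 37, 32) ((280.1165466308594, 210.0050048828125), (34.80290985107422, 36.76696014404297), 88.80780792236328)
gold [((271, 202, 20, 19, 290), array([280.1, 210.8]))]
```

```bash
cat > f.py <<'E'
from tgt import *
s=state(); print("f.n",s["wrist_force"]@n, s["wrist_force"]); go(0)
E
python3 f.py
python3 -m handwheel '[[[0,0,0.004],[0,0,0],1],[[0,0,0.007],[0,0,0],1],[[0,0,0.008],[0,0,0],1],[[0,0,0.008],[0,0,0],1]]' >/dev/null; python3 f.py
python3 -m handwheel '[[[0,0,0.001],[0,0,0],1],[[0,0,0.002],[0,0,0],1],[[0,0,0.002],[0,0,0],1],[[0,0,0.002],[0,0,0],1]]' >/dev/null; python3 f.py
python3 -m handwheel '[[[0,0,0.001],[0,0,0],1],[[0,0,0.002],[0,0,0],1],[[0,0,0.002],[0,0,0],1],[[0,0,0.002],[0,0,0],1]]' >/dev/null; python3 f.py
```

```text
f.n -0.6001333637285639 [ 0.1178 -0.0044 -0.5964]
shift mm [-0.4 -0.1  9.5] turn [ 0.06  0.07 -0.  ]
f.n 0.18708181842366695 [-0.7417 -0.7131 -0.1185]
shift mm [-0.8 -0.1  1. ] turn [ 0.06  0.01 -0.  ]
f.n 1.022750238637888 [-1.1344  0.4372  0.7525]
shift mm [-0.6 -0.1 -0.7] turn [ 0.05  0.04 -0.  ]
f.n 2.457039225286011 [-0.6565  0.2059  2.4033]
shift mm [-0.6 -0.1 -2.8] turn [ 0.05  0.04 -0.  ]
```

```bash

python3 -m handwheel '[[[0,0,0.001],[0,0,0],1],[[0,0,0.002],[0,0,0],1],[[0,0,0.002],[0,0,0],1],[[0,0,0.002],[0,0,0],1]]' >/dev/null; python3 f.py
python3 -m handwheel '[[[0,0,0],[0,0,0],1],[[0,0,0],[0,0,0],1]]' >/dev/null; python3 f.py
python3 -m handwheel '[[[0,0,0],[0,0,0],1],[[0,0,0],[0,0,0],1]]'; python3 f.py
python3 - <<'E'
from tgt import *
w=camera("wrist")
print("gold",blobs(mask(w,(10,90,60),(34,255,255),(262,190,300,225)),10), "pred pad",proj("wrist",pad,T))
m=cv2.inRange(cv2.cvtColor(w,cv2.COLOR_RGB2HSV),(0,0,190),(180,50,255)); k=np.zeros_like(m); cv2.circle(k,(280,214),24,255,-1); p=cv2.findNonZero(m&k)
e=cv2.fitEllipse(cv2.convexHull(p)); print("ring",cv2.boundingRect(p),e)
E
```

```text
f.n 3.213172403138528 [-1.0937 -0.6332  2.9742]
shift mm [-0.7 -0.1 -4.8] turn [ 0.06  0.03 -0.  ]
f.n 3.457240367910031 [-2.3504 -0.2181  2.8607]
shift mm [-0.7 -0.1 -4.8] turn [ 0.05  0.03 -0.  ]
clock: 16.85
ee_pos: [0.5447, 0.0739, 0.1629]
tcp_rot: [-0.171, 0.971, 0.021, 0.164]
wrist_force: [-0.5, 0.4, 2.9]
gripper_width: 0.0166
grasp_force: 59.0
f.n 2.8381730007262718 [-0.4921  0.3853  2.8787]
shift mm [-0.7 -0.1 -4.9] turn [ 0.06  0.03 -0.  ]
gold [((270, 209, 21, 16, 246), array([280.2, 216.3]))] pred pad [279.8731 218.2121]
ring (261, 199, 39, 30) ((280.2677917480469, 217.35707092285156), (36.97675323486328, 38.603668212890625), 87.26566314697266)
```

```bash
python3 -c "
from cell import *
print(hand_in())"
```

```text
the job is handed in; nothing more can be done
None
```

The job is handed in, with no verdict returned: I pressed the red button with the held probe and let it up, and the probe now rests on the ringed pad at about 4 N, spring tip about 5 mm in, roughly square to the board.

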